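# Hold the sprung clip bar open over the spoon lure

### The arm

A 7-joint arm with a two-finger parallel gripper is mounted at the origin on the work surface. World frame = base frame: x ahead of the robot, y to its left, z up, the work surface at z = 0. Lengths are in m, angles in rad, forces in N, time in s.
With the tool pointing down it reaches from about 0.35 to 0.9 m from the base axis. Payload 7.2 kg.
Tool frame: the origin (TCP) lies at the centre of the arm's flange, where the gripper is bolted on; the fingertips stand 173 mm ahead of it and the grasp point (between the pads) lies 155 mm ahead of it; z points along the fingers, x is the direction in which the jaws open and shut, and the axes are right-handed (so a half turn about z gives the same grasp; the last joint's range is limited). The gripper opens to 85 mm and grips with 20 to 120 N. Pads are 22 mm wide; open, the fingers measure 114 mm over their backs; the gripper's body (76 mm by 85 mm) begins 54 mm behind the grasp point. The pads swing forward as they close: fully open they stand 13 mm farther back than shut.
Start: joints at [1.07, 0.411, -0.013, 1.596, 0.006, 1.134, -0.082], TCP at [0.262, -0.567, 0.405] pointing down, gripper open.
Joint ranges: [-2.95, 2.95], [-0.29, 1.99], [-1.47, 1.44], [0.14, 2.54], [-1.03, 4.17], [0.13, 1.85], [-2.86, 2.86]. Speed limits (rad/s): [2.39, 2.39, 3.01, 3.01, 3.14, 3.14, 3.14].

### API

Orientations are given as a 3x3 rotation matrix whose columns are the frame's x, y, z axes.
In Python, from station import ctrl gives the robot as it stands.
- The arm moves only by the tool carry_out, never from a script. Its argument "commands" is a list of rows, each an object of numbers: "dx", "dy", "dz": the shift along the tool's x, y, z as a fraction of full scale; "twist": the turn about the tool's z as a fraction of full scale; "hand": the opening, from -1 (shut) to 1 (fully open), so that 0 is half open. In form: [{"dx": .., "dy": .., "dz": .., "twist": .., "hand": ..}, ...]. A call has 1 to 12 rows; each row is the pose to reach, as a shift and turn from the pose commanded when the call began, along the tool's axes at that moment; what a row does not reach only later rows make up. Full scale, the value 1, is 0.75 m for a shift and 0.5 rad for a turn. A row lasts 1/10 s, in which the tool goes at most 50 mm and 8.59 degrees, less where a joint would pass 70% of its speed; a pose out of reach is approached as far as the arm can. A call with a number of a shift or a turn outside -1 to 1 is refused whole. A call with a gripper value outside its range is refused whole. The fingers move at their own pace and stop on an object; the grip force is fixed at half the most. Time passes only in rows, so rows that repeat a pose let the fingers close. It gives the time, the measured TCP pose, the force and the opening at its end, in the units of the state.
- ctrl.read_state(): the state, without advancing time (a new reading comes with each control period).
- ctrl.read_camera(name): name is "scene" or "top" or "wrist"; returns the picture (420x560x3 uint8, red, green, blue); there is no depth.
- ctrl.calibration(name): a dict with "fov_y" (degrees; the focal length in pixels is half the picture's height over the tangent of half this angle, whatever the lens; pixels are square), "cx", "cy" (the principal point, pixels), "world_to_cam" (4x4, takes a point from world to camera coordinates). Camera axes: x right, y up, looking along -z (the intrinsics and any distortion apply to the point x, -y, -z); pixel columns grow to the right and rows downward; lengths in m; the calibration is good to about 2 mm. A picture is of the moment at which its call begins: read the wrist's pose just before it. calibration takes no time and is no camera call; for the wrist camera it gives the pose at the moment of the call.
- ctrl.hand_in(): hands the job in, once; it reports no verdict.
The state is a dict: "t": time; "joint_positions": joint angles; "joint_vel": joint speeds; "joint_torque": joint torques, N m; "ee_pos": TCP position; "ee_rot": TCP orientation; "wrist_force": force on the tool from outside, world axes, zero at the start; "wrist_torque": the same for the moment, N m; "opening": opening from 0.0 (shut) to 1.0 (fully open).
Only numpy, scipy, OpenCV 4.12 (cv2) and the standard library are available. Lean on these libraries where they do the work, as an engineer would, in place of code of your own. Each camera call takes 0.05 s, during which the arm holds its last target.

### The job

Take the bow handle at the front of the steel clip bar and pull it straight out to its stop, so that its two sprung bolts leave the shelf edge; then, without letting go of the bow, swing the clip bar up to 45 degrees open and keep holding it there, so that someone else can take out the copper lure. The bar springs shut if you let go, so finish while your gripper still holds the bow with the bar steady at 45 degrees. Leave the lure, mug, compass and boathook tip where they are.

Things in the scene. Friction and masses are not known exactly. Their poses are not given: they have to be found in the camera images.
- shelf: Fixed salt-grey driftwood board, 240 (x) x 500 (y) x 30 mm, on two feet. Origin: 100 mm below the board's top face and 100 mm behind its front edge, midway along it (the board spans x = -100 to +140 mm). -x points level out of the front edge towards the robot's side, y runs along the edge, z is up. Its place, yaw and height vary.
- clip_hinge (a point): Middle of the clip bar's hinge axis; it stays put. The axis runs along the shelf's y, 85 mm behind the board's front edge and 6 mm above its top face.
- bow_mid (a point): Centre of the bow's cross bar (moves with it). The bow is a steel U: a round cross bar 10 mm thick along the shelf's y and two 8 mm legs, 100 mm free between them. Shut and home, the cross bar lies 140 mm in front of the hinge axis, 22 mm below it and 45 mm in front of the flange, clear above and below. The round bar can turn between finger pads as the clip bar swings.
- clip_front (a point): Middle of the front face of the clip bar's flange (moves with the bar). The clip bar is a steel angle plate 200 mm wide (y): a top plate 95 mm deep from the hinge forward, 4 mm thick, 4 mm above the board, and a flange 42 mm high hanging in front of the board's edge, with two sleeves (18 mm across, 12 mm long) for the bow's legs, 110 mm apart.
- clip_bar (a joint): Clip bar's opening angle, rad: 0 shut, 0.785 = 45 degrees, stop 1.4. Opening lifts its front edge; the bow rises about the hinge axis and its pull direction tips up by this angle. Its weight (0.3 to 0.55 kg) and a hinge spring (0.3 N m shut, 0.15 more per rad) close it from any angle. With the bolts in the shelf edge it lifts only 1 to 2 degrees.
- bow (a joint): How far the bow is pulled out, m: 0 home, 0.022 at its stop. It slides away from the hinge in the clip bar's plane (along the shelf's -x when shut). A spring draws it home: 3 N at home, 8 N at the stop. Its leg ends are the bolts, 12 mm deep in the shelf's front edge, clear of it from 12 mm of pull on. Once the bar is up it does not matter how far the bow stays out.
- lure: Hammered copper spoon lure, loose, blade 24 x 64 mm and 3.5 mm thick, lying flat on the board beside the clip bar's left (+y) end with its wire eye under the bar. Origin: underside of the middle of the blade.
- mug: Grey stoneware mug, loose, 76 mm across, 85 mm tall, standing on the back half of the shelf at one end. Origin: centre of its underside.
- compass: Brass pocket compass, loose, 60 mm disc 12 mm thick, on the back half of the shelf at the other end. Origin: centre of its underside.
- boathook_tip: Black iron boathook tip, loose, 145 mm long, 24 mm thick, lying along the back of the shelf behind the clip bar. Origin: underside of its middle.
Not all that is in view belongs to the job. What is meant by the mug is not green, and is the smaller of those in its own colour.

How it is judged:
By the outcome, as a careful person would: the job done as asked, in the order asked, and still so for the second after the job is handed in, while the arm keeps its last pose, push and grip.
It also fails if it takes over 32 s, if anything falls off the work surface, if the arm or the gripper's body presses on something with over 40 N, if the wrist force passes 120 N, or if a joint passes its speed limit or range.

## Working session

There is one attempt and no reset: what is moved stays moved. The work goes in short steps, Python scripts to look and compute and a tool call to move; the robot and the scene stay as the last step left them, time stands still between calls to the robot, and variables do not carry over. Pictures are saved under pics/ and viewed, and the job is handed in when it is done.

Besides the shell and the picture viewer there is one more tool, called after "Call:" in YAML: its name, and indented under it one key for each argument. carry_out: Moves the arm, as the interface text tells. Shift numbers are shares of 0.75 m and turn numbers shares of 0.5 rad, none past 1 either way. Its arguments: {"type":"object","properties":{"commands":{"type":"array"}},"required":["commands"]}

```bash
ls; mkdir -p pics; python3 - <<'E'
from station import ctrl
import cv2
s=ctrl.read_state()
for k in s: print(k,s[k])
for n in ["scene","top","wrist"]:
    c=ctrl.calibration(n); print(n,c)
    cv2.imwrite(f"pics/{n}0.png",ctrl.read_camera(n)[:,:,::-1])
E
```

```text
pics
t 0.0
joint_positions [ 1.06979884  0.41191691 -0.012708    1.59706231  0.00560789  1.13426263
 -0.08214885]
joint_vel [-1.26554660e-03 -4.36588479e-04 -9.94333681e-05 -9.65835323e-04
  1.11703923e-03  1.39011027e-03 -1.09756145e-03]
joint_torque [ 1.25989576e-03 -6.00616693e+01  6.82624653e-01 -2.99407679e+01
  1.37496609e-02  1.03802659e-02 -5.00842179e-05]
ee_pos [ 0.26201983 -0.5671883   0.40383478]
ee_rot [[ 4.19479920e-01 -9.07764275e-01 -7.86403289e-04]
 [-9.07763190e-01 -4.19480639e-01  1.40892759e-03]
 [-1.60885509e-03  1.22851123e-04 -9.99998698e-01]]
wrist_force [-0.14752517  1.01870578 -0.28965139]
wrist_torque [-0.01925386  0.04471563 -0.00559487]
opening 1.0009955389738698
scene {'fov_y': 44.28533516737699, 'cx': 277.8803643657145, 'cy': 207.17304864743522, 'world_to_cam': array([[ 8.17476949e-02,  9.96652816e-01, -6.92006843e-04,
        -1.79334942e-01],
       [-6.14684967e-01,  5.09643618e-02,  7.87124529e-01,
         2.75431745e-01],
       [ 7.84525146e-01, -6.39202497e-02,  6.16793723e-01,
        -1.83017112e+00],
       [ 0.00000000e+00,  0.00000000e+00,  0.00000000e+00,
         1.00000000e+00]])}
top {'fov_y': 54.14876023978334, 'cx': 278.2241833527541, 'cy': 210.3467186545876, 'world_to_cam': array([[-0.01387676, -0.99990314,  0.00106996,  0.12619476],
       [ 0.98893055, -0.01356637,  0.14775765, -0.61687468],
       [-0.14772882,  0.00310851,  0.98902302, -0.88118311],
       [ 0.        ,  0.        ,  0.        ,  1.        ]])}
wrist {'fov_y': 70.41269186097273, 'cx': 285.8314777598271, 'cy': 204.27483435958877, 'world_to_cam': array([[ 0.41955305, -0.90772827, -0.00214993, -0.62481704],
       [ 0.87083444,  0.40316682, -0.28125414,  0.03702187],
       [ 0.25616912,  0.1161288 ,  0.95963091, -0.37945347],
       [ 0.        ,  0.        ,  0.        ,  1.        ]])}
```

View pics/scene0.png

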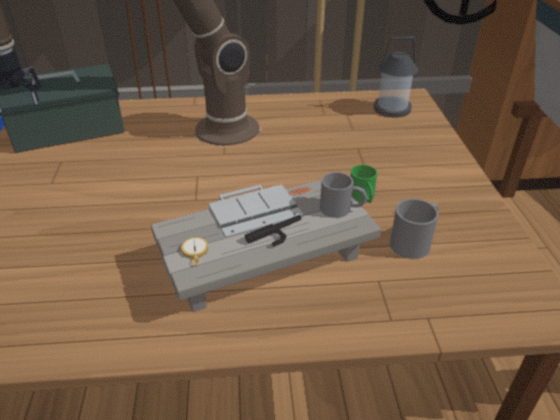

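View pics/top0.png

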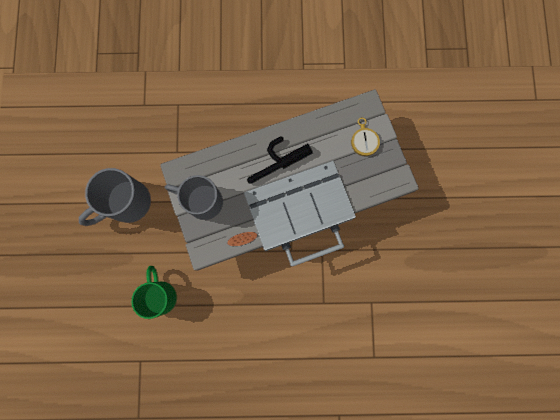

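View pics/wrist0.png

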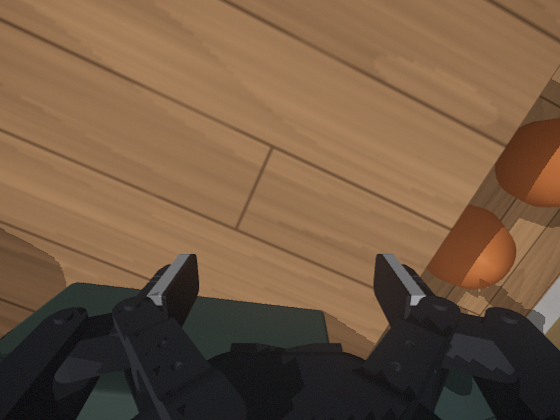

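The pictures show the shelf with its front edge and bow towards the robot: the bow is at about (315,250) in the top view and (242,193) in the scene view. The smaller grey mug is on the left (+y) end, the compass is at the other end, and the lure is at (243,240) in the top view. I'll zoom in next to get precise corners.

```bash
python3 - <<'E'
import cv2
a=cv2.imread("pics/top0.png")[80:280,150:425]; cv2.imwrite("pics/topz.png",cv2.resize(a,None,fx=2.9,fy=2.9,interpolation=cv2.INTER_CUBIC))
a=cv2.imread("pics/scene0.png")[165:315,145:390]; cv2.imwrite("pics/scenez.png",cv2.resize(a,None,fx=3.2,fy=3.2,interpolation=cv2.INTER_CUBIC))
E
```

```text
(no output)
```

View pics/topz.png

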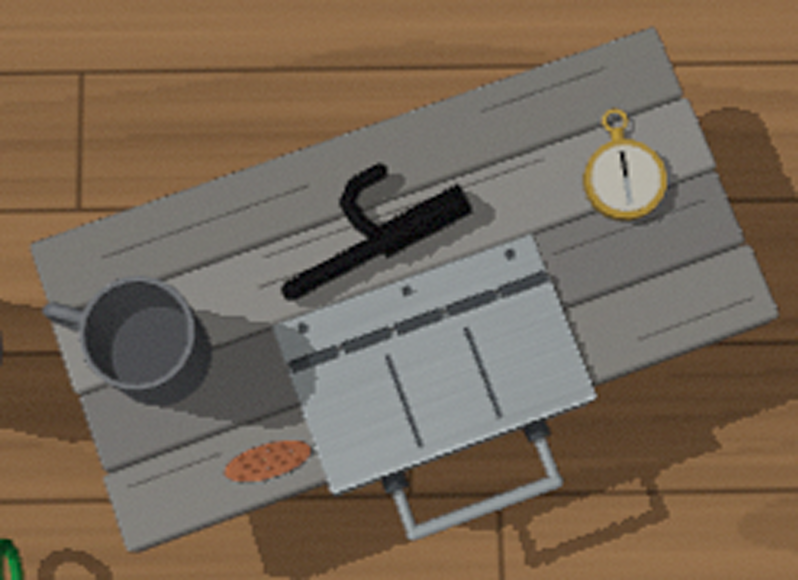

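View pics/scenez.png

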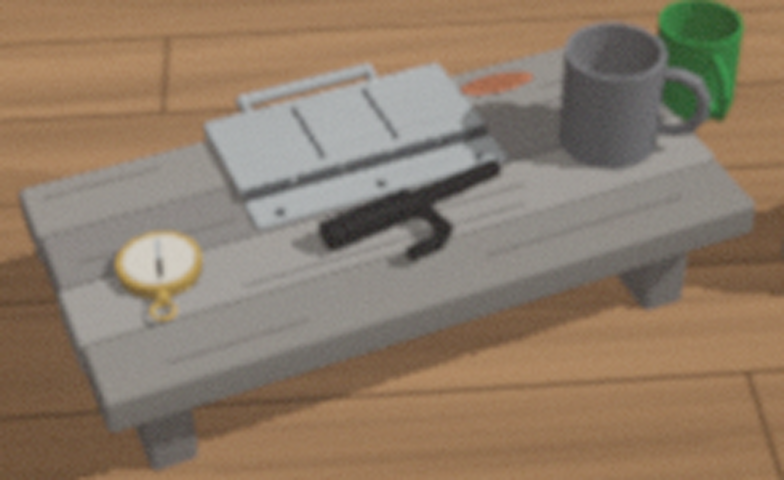

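```bash
cat > h.py <<'E'
import numpy as np
from station import ctrl
def ray(n,px,c=None):
    c=c or ctrl.calibration(n); f=210/np.tan(np.radians(c["fov_y"]/2)); W=np.array(c["world_to_cam"])
    R=W[:3,:3]; o=-R.T@W[:3,3]
    d=R.T@np.array([(px[0]-c["cx"])/f,-(px[1]-c["cy"])/f,-1]); return o,d/np.linalg.norm(d)
def plane(n,px,z,c=None):
    o,d=ray(n,px,c); return o+d*(z-o[2])/d[2]
def tri(rs):
    A=np.zeros((3,3));b=np.zeros(3)
    for o,d in rs:
        P=np.eye(3)-np.outer(d,d);A+=P;b+=P@o
    p=np.linalg.solve(A,b); return p,[np.linalg.norm((np.eye(3)-np.outer(d,d))@(p-o)) for o,d in rs]
E
python3 - <<'E'
from h import *
np.set_printoptions(precision=4,suppress=True)
T=lambda u,v:((u+.5)/2.9-.5+150,(v+.5)/2.9-.5+80)
S=lambda u,v:((u+.5)/3.2-.5+145,(v+.5)/3.2-.5+165)
pts={"BL":((31,243),(752,201)),"BR":((656,28),(108,404)),"FR":((777,313),(22,190)),
"plBR":((533,235),(262,226)),"bowL":((411,533),(373,71)),"bowR":((560,480),(240,101))}
for k,(a,b) in pts.items(): print(k,*tri([ray("top",T(*a)),ray("scene",S(*b))]))
C={k:T(*v) for k,v in dict(BL=(31,243),BR=(656,28),FR=(777,313),FL=(128,551)).items()}
for z in (.1,.11,.12,.13,.14,.15,.16):
    P={k:plane("top",v,z) for k,v in C.items()}
    L=lambda a,b:np.linalg.norm(P[a]-P[b])
    print(z,L("BL","BR"),L("FL","FR"),L("BL","FL"),L("BR","FR"))
E
```

```text
BL [0.7106 0.3642 0.1206] [np.float64(0.0006952796006254835), np.float64(0.0006952796006253786)]
BR [ 0.8715 -0.0982  0.1168] [np.float64(0.00019968870060825742), np.float64(0.00019968870060825086)]
FR [ 0.6518 -0.1757  0.119 ] [np.float64(0.0009717047096628564), np.float64(0.0009717047096629289)]
plBR [0.7112 0.0012 0.1227] [np.float64(0.0010253694484422102), np.float64(0.0010253694484422305)]
bowL [0.4983 0.0932 0.1023] [np.float64(0.0011615718207467146), np.float64(0.0011615718207467361)]
bowR [ 0.5344 -0.0159  0.1047] [np.float64(0.00020223389556233356), np.float64(0.00020223389556228824)]
0.1 0.5009105618120658 0.5047331748953314 0.24032439918909101 0.2369962511913178
0.11 0.49510306004190086 0.4988813541709654 0.23753810462853006 0.23424854281132873
0.12 0.4892955582717358 0.49302953344659944 0.23475181006796908 0.23150083443133967
0.13 0.48348805650157084 0.4871777127222336 0.23196551550740815 0.2287531260513506
0.14 0.47768055473140575 0.4813258919978675 0.22917922094684723 0.2260054176713614
0.15 0.4718730529612407 0.4754740712735016 0.22639292638628625 0.22325770929137234
0.16 0.46606555119107573 0.46962225054913564 0.2236066318257253 0.22051000091138326
```

Two views put the board top at z≈0.119 and the bow at (0.516, 0.039, 0.103), with a yaw of about 19°. That fits the expected height (board top − 16 mm). I'll move above it now.

Call:
carry_out:
  commands:
    - {"dx": -0.59, "dy": -0.645, "twist": -0.9, "hand": 0}
    - {"dx": -0.59, "dy": -0.645, "twist": -0.9, "hand": 0}
    - {"dx": -0.59, "dy": -0.645, "twist": -0.9, "hand": 0}
    - {"dx": -0.59, "dy": -0.645, "twist": -0.9, "hand": 0}
    - {"dx": -0.59, "dy": -0.645, "twist": -0.9, "hand": 0}
    - {"dx": -0.59, "dy": -0.645, "twist": -0.9, "hand": 0}
    - {"dx": -0.59, "dy": -0.645, "twist": -0.9, "hand": 0}
    - {"dx": -0.59, "dy": -0.645, "twist": -0.9, "hand": 0}
    - {"dx": -0.59, "dy": -0.645, "twist": -0.9, "hand": 0}
    - {"dx": -0.59, "dy": -0.645, "twist": -0.9, "hand": 0}
    - {"dx": -0.59, "dy": -0.645, "twist": -0.9, "hand": 0}
    - {"dx": -0.59, "dy": -0.645, "twist": -0.9, "hand": 0}

```text
schema error: expected keys dx, dy, dz, twist, hand
```

Call:
carry_out:
  commands:
    - {"dx": -0.59, "dy": -0.645, "dz": 0, "twist": -0.9, "hand": 0}
    - {"dx": -0.59, "dy": -0.645, "dz": 0, "twist": -0.9, "hand": 0}
    - {"dx": -0.59, "dy": -0.645, "dz": 0, "twist": -0.9, "hand": 0}
    - {"dx": -0.59, "dy": -0.645, "dz": 0, "twist": -0.9, "hand": 0}
    - {"dx": -0.59, "dy": -0.645, "dz": 0, "twist": -0.9, "hand": 0}
    - {"dx": -0.59, "dy": -0.645, "dz": 0, "twist": -0.9, "hand": 0}
    - {"dx": -0.59, "dy": -0.645, "dz": 0, "twist": -0.9, "hand": 0}
    - {"dx": -0.59, "dy": -0.645, "dz": 0, "twist": -0.9, "hand": 0}
    - {"dx": -0.59, "dy": -0.645, "dz": 0, "twist": -0.9, "hand": 0}
    - {"dx": -0.59, "dy": -0.645, "dz": 0, "twist": -0.9, "hand": 0}
    - {"dx": -0.59, "dy": -0.645, "dz": 0, "twist": -0.9, "hand": 0}
    - {"dx": -0.59, "dy": -0.645, "dz": 0, "twist": -0.9, "hand": 0}

```text
t: 1.35
ee_pos: [0.4944, -0.0122, 0.4048]
ee_rot: [[0.772, -0.635, 0.0], [-0.635, -0.772, -0.0], [0.0, 0.0, -1.0]]
wrist_force: [1.4, -1.1, -0.1]
opening: 0.499
```

Call:
carry_out:
  commands:
    - {"dx": -0.023, "dy": -0.069, "dz": 0, "twist": -1, "hand": 0}
    - {"dx": -0.023, "dy": -0.069, "dz": 0, "twist": -1, "hand": 0}
    - {"dx": -0.023, "dy": -0.069, "dz": 0, "twist": -1, "hand": 0}
    - {"dx": -0.023, "dy": -0.069, "dz": 0, "twist": -1, "hand": 0}

```text
t: 1.75
ee_pos: [0.5137, 0.0376, 0.4043]
ee_rot: [[0.984, -0.18, -0.001], [-0.18, -0.984, 0.0], [-0.001, -0.0, -1.0]]
wrist_force: [-0.0, -0.1, 0.0]
opening: 0.499
```

Call:
carry_out:
  commands:
    - {"dx": 0, "dy": 0, "dz": 0, "twist": -1, "hand": 0}
    - {"dx": 0, "dy": 0, "dz": 0, "twist": -1, "hand": 0}
    - {"dx": 0, "dy": 0, "dz": 0, "twist": -1, "hand": 0}
    - {"dx": 0, "dy": 0, "dz": 0, "twist": -1, "hand": 0}
    - {"dx": 0, "dy": 0, "dz": 0, "twist": -1, "hand": 0}

```text
t: 2.25
ee_pos: [0.5136, 0.0367, 0.4044]
ee_rot: [[0.952, 0.307, -0.0], [0.307, -0.952, 0.0], [-0.0, -0.0, -1.0]]
wrist_force: [0.2, -0.1, 0.4]
opening: 0.502
```

```bash
python3 - <<'E'
from h import *
import cv2,pickle
s=ctrl.read_state();c=ctrl.calibration("wrist");im=ctrl.read_camera("wrist")
pickle.dump((s,c),open("w1.pkl","wb"));cv2.imwrite("pics/w1.png",im[:,:,::-1])
print(s["t"],s["ee_pos"],s["ee_rot"],s["opening"],s["joint_positions"])
E
```

```text
2.25 [0.51363079 0.03669562 0.40443928] [[ 9.51608479e-01  3.07312664e-01 -4.78930963e-04]
 [ 3.07312724e-01 -9.51608578e-01  5.55204407e-05]
 [-4.38692678e-04 -2.00015301e-04 -9.99999884e-01]] 0.50224201467625 [ 0.38623294  0.29588181 -0.66946048  1.82634652  0.20534448  1.08983163
 -0.04550086]
```

View pics/w1.png

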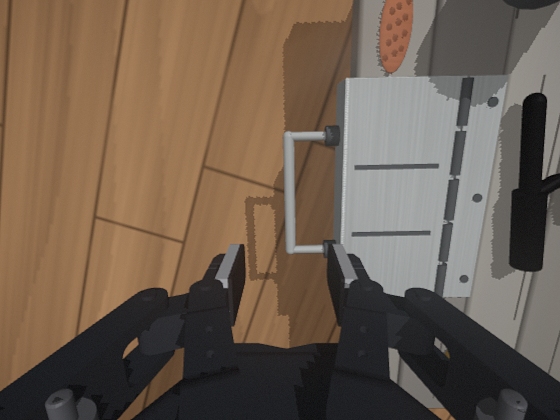

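```bash
python3 - <<'E'
from h import *
import cv2,pickle
np.set_printoptions(precision=4,suppress=True)
s,c=pickle.load(open("w1.pkl","rb"))
im=cv2.imread("pics/w1.png").astype(int)
# bright grey pixels of bow crossbar
m=(im.min(2)>120)&(np.ptp(im,axis=2)<40)
for r in range(125,260,10):
    x=np.where(m[r,270:310])[0]+270
    print(r,(x.min(),x.max(),len(x)) if len(x) else None)
yy=np.array([np.where(m[:,u])[0][(lambda q:(q>120)&(q<260))(np.where(m[:,u])[0])] for u in (305,)],dtype=object)
print(yy)
T=lambda u,v:((u+.5)/2.9-.5+150,(v+.5)/2.9-.5+80)
S=lambda u,v:((u+.5)/3.2-.5+145,(v+.5)/3.2-.5+165)
for k,a,b,w in (("L",(411,533),(373,71),(289,134)),("R",(560,480),(240,101),(291,250))):
    W=ray("wrist",w,c)
    print(k,"tw",*tri([ray("top",T(*a)),W]),"sw",*tri([ray("scene",S(*b)),W]),"plane",plane("wrist",w,.103,c))
E
```

```text
125 None
135 (np.int64(284), np.int64(309), 26)
145 (np.int64(284), np.int64(293), 10)
155 (np.int64(285), np.int64(293), 9)
165 (np.int64(285), np.int64(293), 9)
175 (np.int64(285), np.int64(293), 9)
185 (np.int64(285), np.int64(293), 9)
195 (np.int64(285), np.int64(293), 9)
205 (np.int64(286), np.int64(294), 9)
215 (np.int64(286), np.int64(294), 9)
225 (np.int64(286), np.int64(294), 9)
235 (np.int64(286), np.int64(294), 9)
245 (np.int64(287), np.int64(309), 9)
255 None
[[132 133 134 135 136 137 138 246 247 248 249 250 251 252]]
L tw [0.4969 0.0944 0.1738] [np.float64(0.00010399349439755598), np.float64(0.00010399349439757277)] sw [0.4989 0.0928 0.1028] [np.float64(0.0015721003037820844), np.float64(0.0015721003037820701)] plane [0.4988 0.0912 0.103 ]
R tw [ 0.5353 -0.0162  0.1001] [np.float64(0.0006077760453523475), np.float64(0.0006077760453521821)] sw [ 0.535  -0.0152  0.1046] [np.float64(0.0010269482936790806), np.float64(0.0010269482936791693)] plane [ 0.5354 -0.0148  0.103 ]
```

The wrist view shows the cross bar at columns 285–294, rows 132–252. The leg spacing at z=0.103 comes out at 110 mm, as it should, and bow_mid is (0.517, 0.038). Now I'll lower onto it with the gripper part open.

Call:
carry_out:
  commands:
    - {"dx": 0.005, "dy": 0, "dz": 0.04, "twist": -0.04, "hand": -0.3}
    - {"dx": 0.005, "dy": 0, "dz": 0.08, "twist": -0.04, "hand": -0.3}
    - {"dx": 0.005, "dy": 0, "dz": 0.1, "twist": -0.04, "hand": -0.3}
    - {"dx": 0.005, "dy": 0, "dz": 0.1, "twist": -0.04, "hand": -0.3}

```text
t: 2.7
ee_pos: [0.5165, 0.0377, 0.3276]
ee_rot: [[0.946, 0.325, -0.004], [0.325, -0.946, -0.0], [-0.004, -0.001, -1.0]]
wrist_force: [-0.1, 1.1, 0.9]
opening: 0.348
```

```bash
python3 - <<'E'
from h import *
import cv2,pickle
s=ctrl.read_state();c=ctrl.calibration("wrist");im=ctrl.read_camera("wrist")
pickle.dump((s,c),open("w2.pkl","wb"));cv2.imwrite("pics/w2.png",im[:,:,::-1])
print(s["t"],s["ee_pos"],s["ee_rot"],s["opening"],s["wrist_force"])
E
```

```text
2.7 [0.51646346 0.03774775 0.32756684] [[ 9.45847842e-01  3.24582282e-01 -4.26642477e-03]
 [ 3.24584647e-01 -9.45856641e-01 -1.45296721e-04]
 [-4.08258695e-03 -1.24738739e-03 -9.99990888e-01]] 0.3480537272819993 [-0.11723246  1.11055078  0.94875556]
```

View pics/w2.png

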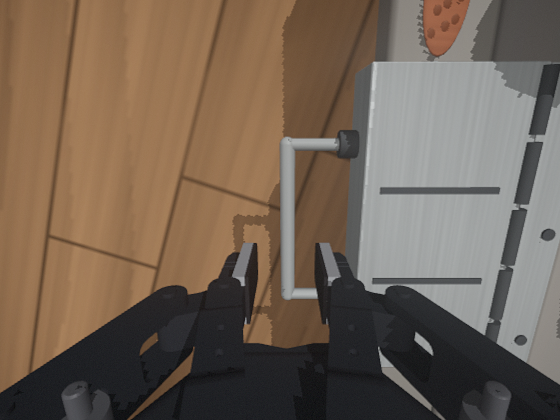

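Pads at columns 256 and 316 straddle the bar at 287, and the yaw matches. I'll descend the rest of the way.

Call:
carry_out:
  commands:
    - {"dx": 0, "dy": 0, "dz": 0.03, "twist": 0, "hand": -0.3}
    - {"dx": 0, "dy": 0, "dz": 0.06, "twist": 0, "hand": -0.3}
    - {"dx": 0, "dy": 0, "dz": 0.087, "twist": 0, "hand": -0.3}
    - {"dx": 0, "dy": 0, "dz": 0.087, "twist": 0, "hand": -0.3}

```text
t: 3.15
ee_pos: [0.5169, 0.0378, 0.2635]
ee_rot: [[0.946, 0.325, -0.002], [0.325, -0.946, -0.0], [-0.002, -0.0, -1.0]]
wrist_force: [-0.3, 0.0, -1.0]
opening: 0.349
```

```bash
python3 - <<'E'
from h import *
import cv2,pickle
s=ctrl.read_state();im=ctrl.read_camera("wrist");im2=ctrl.read_camera("top")
cv2.imwrite("pics/w3.png",im[:,:,::-1]);cv2.imwrite("pics/t3.png",cv2.resize(im2[160:300,220:380],None,fx=4,fy=4)[:,:,::-1])
print(s["t"],s["ee_pos"],s["opening"],s["wrist_force"])
E
```

```text
3.15 [0.5169103  0.03782441 0.26352607] 0.349421314909391 [-0.26765473  0.01540209 -0.98307943]
```

View pics/w3.png

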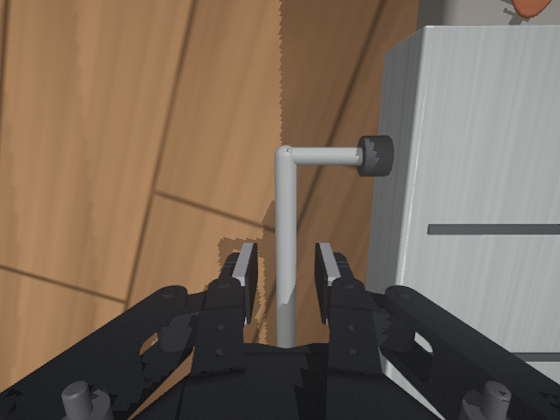

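The bar runs between the pads at column 286 and there's no contact force. Closing.

Call:
carry_out:
  commands:
    - {"dx": 0, "dy": 0, "dz": 0, "twist": 0, "hand": -1}
    - {"dx": 0, "dy": 0, "dz": 0, "twist": 0, "hand": -1}
    - {"dx": 0, "dy": 0, "dz": 0, "twist": 0, "hand": -1}
    - {"dx": 0, "dy": 0, "dz": 0, "twist": 0, "hand": -1}
    - {"dx": 0, "dy": 0, "dz": 0, "twist": 0, "hand": -1}
    - {"dx": 0, "dy": 0, "dz": 0, "twist": 0, "hand": -1}

```text
t: 3.85
ee_pos: [0.5168, 0.0379, 0.2656]
ee_rot: [[0.946, 0.326, -0.0], [0.326, -0.946, -0.001], [-0.001, 0.001, -1.0]]
wrist_force: [-4.1, -0.2, 5.6]
opening: 0.09
```

```bash
python3 - <<'E'
from h import *
import cv2
s=ctrl.read_state();im=ctrl.read_camera("wrist")
cv2.imwrite("pics/w4.png",im[:,:,::-1])
print(s["t"],s["ee_pos"],s["opening"],s["wrist_force"])
E
```

```text
3.85 [0.51682333 0.03785228 0.2655945 ] 0.09026555551918067 [-4.09561229 -0.23879447  5.63533098]
```

View pics/w4.png

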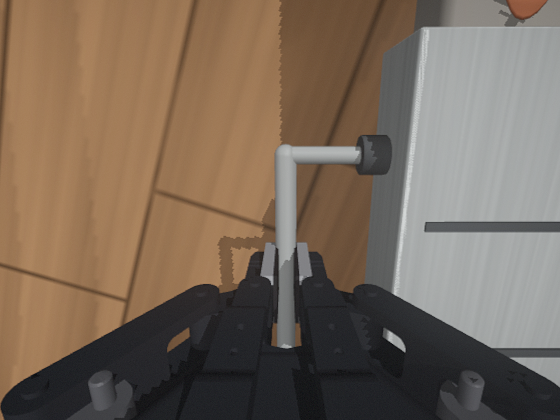

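Gripped, with the opening at 0.09 (about the bar's thickness). Pulling straight out along tool −x.

Call:
carry_out:
  commands:
    - {"dx": -0.006, "dy": 0, "dz": 0, "twist": 0, "hand": -1}
    - {"dx": -0.012, "dy": 0, "dz": 0, "twist": 0, "hand": -1}
    - {"dx": -0.018, "dy": 0, "dz": 0, "twist": 0, "hand": -1}
    - {"dx": -0.024, "dy": 0, "dz": 0, "twist": 0, "hand": -1}
    - {"dx": -0.028, "dy": 0, "dz": 0, "twist": 0, "hand": -1}
    - {"dx": -0.031, "dy": 0, "dz": 0, "twist": 0, "hand": -1}
    - {"dx": -0.031, "dy": 0, "dz": 0, "twist": 0, "hand": -1}
    - {"dx": -0.031, "dy": 0, "dz": 0, "twist": 0, "hand": -1}

```text
t: 4.7
ee_pos: [0.4968, 0.0309, 0.2659]
ee_rot: [[0.945, 0.326, 0.006], [0.326, -0.945, 0.001], [0.006, 0.001, -1.0]]
wrist_force: [7.5, 2.1, 3.3]
opening: 0.087
```

```bash
python3 - <<'E'
from h import *
import cv2
s=ctrl.read_state();im=ctrl.read_camera("wrist")
cv2.imwrite("pics/w5.png",im[:,:,::-1])
p=s["ee_pos"]-np.array([.51682333,.03785228,.2655945])
print(s["t"],s["ee_pos"],s["opening"],s["wrist_force"],np.array(s["ee_rot"]).T@p)
E
```

```text
4.7 [0.49682379 0.03086952 0.26586575] 0.08663799767735104 [7.53041412 2.08193337 3.25200577] [-2.11813784e-02  8.24622061e-05 -3.95861868e-04]
```

View pics/w5.png

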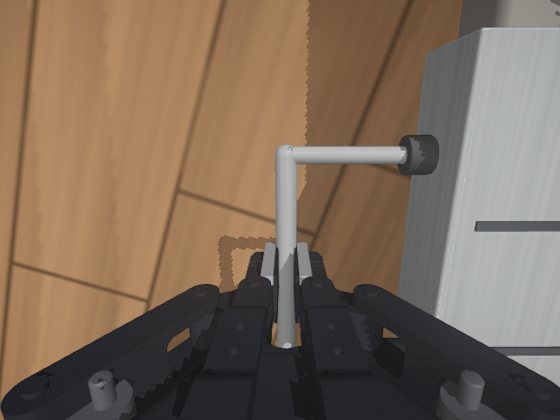

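The bow is out about 20–21 mm and the force is at spring level. I'll pull a few mm more until I feel the stop.

Call:
carry_out:
  commands:
    - {"dx": -0.003, "dy": 0, "dz": 0, "twist": 0, "hand": -1}
    - {"dx": -0.006, "dy": 0, "dz": 0, "twist": 0, "hand": -1}
    - {"dx": -0.006, "dy": 0, "dz": 0, "twist": 0, "hand": -1}
    - {"dx": -0.006, "dy": 0, "dz": 0, "twist": 0, "hand": -1}

```text
t: 5.15
ee_pos: [0.4939, 0.0299, 0.2664]
ee_rot: [[0.945, 0.326, 0.01], [0.326, -0.945, 0.003], [0.01, 0.001, -1.0]]
wrist_force: [13.9, 3.7, 0.0]
opening: 0.086
```

```bash
python3 - <<'E'
from h import *
s=ctrl.read_state()
g=lambda p,R:np.array(p)+.160*np.array(R)[:,2]
p=s["ee_pos"]-np.array([.51682333,.03785228,.2655945])
print(s["t"],s["ee_pos"],s["opening"],s["wrist_force"],np.array(s["ee_rot"]).T@p,np.array(s["ee_rot"])[:,2],g(s["ee_pos"],s["ee_rot"]))
E
```

```text
5.15 [0.4938907  0.02986453 0.26635451] 0.0857358037378787 [1.39476180e+01 3.68300792e+00 2.85606553e-03] [-2.42749403e-02  7.06662845e-05 -1.00472372e-03] [ 0.00969729  0.00279967 -0.99994906] [0.49544227 0.03031248 0.10636267]
```

The force has risen to about 14 N with the grip point 22 mm out, so the bow is at its stop. Now I'll swing it up along the arc, first half to about 20°.

Call:
carry_out:
  commands:
    - {"dx": 0.0, "dy": 0, "dz": -0.008, "twist": 0, "hand": -1}
    - {"dx": 0.001, "dy": 0, "dz": -0.016, "twist": 0, "hand": -1}
    - {"dx": 0.002, "dy": 0, "dz": -0.023, "twist": 0, "hand": -1}
    - {"dx": 0.003, "dy": 0, "dz": -0.031, "twist": 0, "hand": -1}
    - {"dx": 0.004, "dy": 0, "dz": -0.038, "twist": 0, "hand": -1}
    - {"dx": 0.006, "dy": 0, "dz": -0.046, "twist": 0, "hand": -1}
    - {"dx": 0.0075, "dy": 0, "dz": -0.053, "twist": 0, "hand": -1}
    - {"dx": 0.009, "dy": 0, "dz": -0.06, "twist": 0, "hand": -1}
    - {"dx": 0.011, "dy": 0, "dz": -0.068, "twist": 0, "hand": -1}
    - {"dx": 0.013, "dy": 0, "dz": -0.075, "twist": 0, "hand": -1}
    - {"dx": 0.013, "dy": 0, "dz": -0.075, "twist": 0, "hand": -1}

```text
t: 6.25
ee_pos: [0.5001, 0.0319, 0.3205]
ee_rot: [[0.945, 0.326, -0.0], [0.326, -0.945, 0.0], [-0.0, -0.0, -1.0]]
wrist_force: [5.8, 0.4, -8.6]
opening: 0.084
```

```bash
cat >> h.py <<'E'
def ang():
    s=ctrl.read_state();R=np.array(s["ee_rot"]);x=np.array([.945,.327,0]);x/=np.linalg.norm(x)
    g0=np.array([.5171,.0382,0])+.140*x; hz=.103+.022
    d=.1635 if False else (.26356-.103)  # TCP-to-bar along tool z at grasp (pads later pushed tcp up 2mm)
    b=np.array(s["ee_pos"])+(.2656-.103)*R[:,2]
    F=-(b-g0)@x; U=b[2]-hz; Rr=np.hypot(F,U)
    print("t",s["t"],"F,U,R",F,U,Rr,"theta",np.degrees(np.arctan2(U,F)+np.arcsin(.022/Rr)),"u",np.sqrt(Rr**2-.022**2),"open",s["opening"],"f",s["wrist_force"],"ee",s["ee_pos"],"z",R[:,2])
E
python3 - <<'E'
from h import *
import cv2
np.set_printoptions(precision=4,suppress=True)
ang()
for n in("wrist","scene"):cv2.imwrite(f"pics/{n}6.png",ctrl.read_camera(n)[:,:,::-1])
E
```

```text
t 6.25 F,U,R 0.1581621255474108 0.032946578856514336 0.16155721901550377 theta 19.593497880804218 u 0.16005228838108956 open 0.0838425148830129 f [ 5.7921  0.4196 -8.6313] ee [0.5001 0.0319 0.3205] z [-0.0002  0.0001 -1.    ]
```

View pics/wrist6.png

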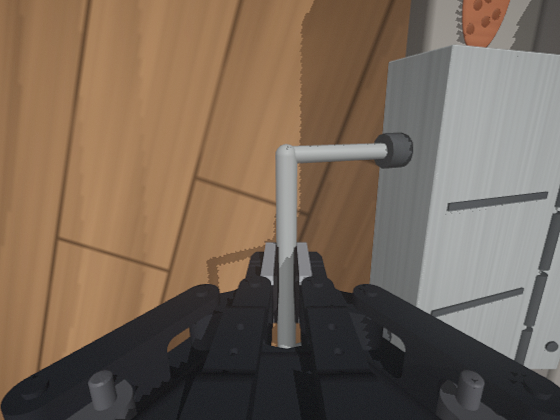

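View pics/scene6.png

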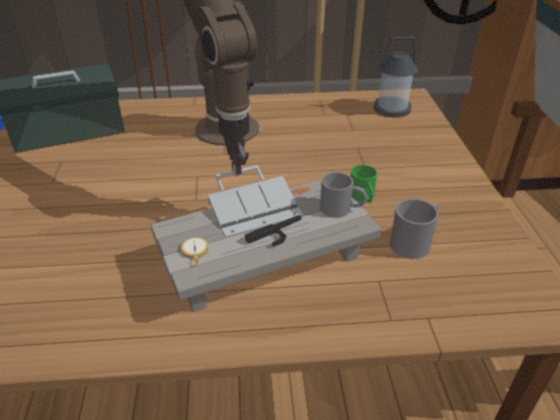

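The swing works: about 19.6° open, still gripped, and the wrist and scene views show the bar raised. Continuing to 45°.

Call:
carry_out:
  commands:
    - {"dx": 0.0015, "dy": 0, "dz": -0.007, "twist": 0, "hand": -1}
    - {"dx": 0.004, "dy": 0, "dz": -0.015, "twist": 0, "hand": -1}
    - {"dx": 0.006, "dy": 0, "dz": -0.022, "twist": 0, "hand": -1}
    - {"dx": 0.0085, "dy": 0, "dz": -0.029, "twist": 0, "hand": -1}
    - {"dx": 0.011, "dy": 0, "dz": -0.036, "twist": 0, "hand": -1}
    - {"dx": 0.014, "dy": 0, "dz": -0.043, "twist": 0, "hand": -1}
    - {"dx": 0.0175, "dy": 0, "dz": -0.05, "twist": 0, "hand": -1}
    - {"dx": 0.0205, "dy": 0, "dz": -0.056, "twist": 0, "hand": -1}
    - {"dx": 0.025, "dy": 0, "dz": -0.064, "twist": 0, "hand": -1}
    - {"dx": 0.0285, "dy": 0, "dz": -0.07, "twist": 0, "hand": -1}
    - {"dx": 0.0345, "dy": 0, "dz": -0.079, "twist": 0, "hand": -1}
    - {"dx": 0.039, "dy": 0, "dz": -0.086, "twist": 0, "hand": -1}

```text
t: 7.55
ee_pos: [0.5284, 0.0417, 0.3858]
ee_rot: [[0.945, 0.326, 0.001], [0.326, -0.945, -0.0], [0.001, 0.0, -1.0]]
wrist_force: [2.7, -0.9, -7.3]
opening: 0.083
```

Call:
carry_out:
  commands:
    - {"dx": 0, "dy": 0, "dz": 0, "twist": 0, "hand": -1}
    - {"dx": 0, "dy": 0, "dz": 0, "twist": 0, "hand": -1}
    - {"dx": 0, "dy": 0, "dz": 0, "twist": 0, "hand": -1}

```text
t: 7.85
ee_pos: [0.5279, 0.0415, 0.3851]
ee_rot: [[0.945, 0.326, 0.0], [0.326, -0.945, -0.0], [0.0, 0.0, -1.0]]
wrist_force: [3.2, -0.7, -7.9]
opening: 0.085
```

```bash
python3 - <<'E'
from h import *
import cv2,pickle
np.set_printoptions(precision=4,suppress=True)
ang()
pickle.dump(ctrl.calibration("wrist"),open("w7.pkl","wb"))
for n in("wrist","scene","top"):cv2.imwrite(f"pics/{n}7.png",ctrl.read_camera(n)[:,:,::-1])
a=cv2.imread("pics/top7.png")[80:280,150:425]; cv2.imwrite("pics/topz7.png",cv2.resize(a,None,fx=2.9,fy=2.9,interpolation=cv2.INTER_CUBIC))
a=cv2.imread("pics/scene7.png")[150:300,145:390]; cv2.imwrite("pics/scenez7.png",cv2.resize(a,None,fx=3.2,fy=3.2,interpolation=cv2.INTER_CUBIC))
E
```

```text
t 7.85 F,U,R 0.12865160709917614 0.09752763918269591 0.1614400087145405 theta 44.99714520619753 u 0.1599339751702274 open 0.08540058954034709 f [ 3.1745 -0.7447 -7.9402] ee [0.5279 0.0415 0.3851] z [ 0.0003 -0.0002 -1.    ]
```

View pics/wrist7.png

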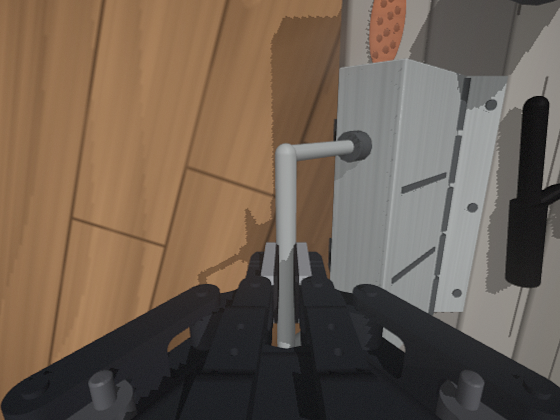

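View pics/scenez7.png

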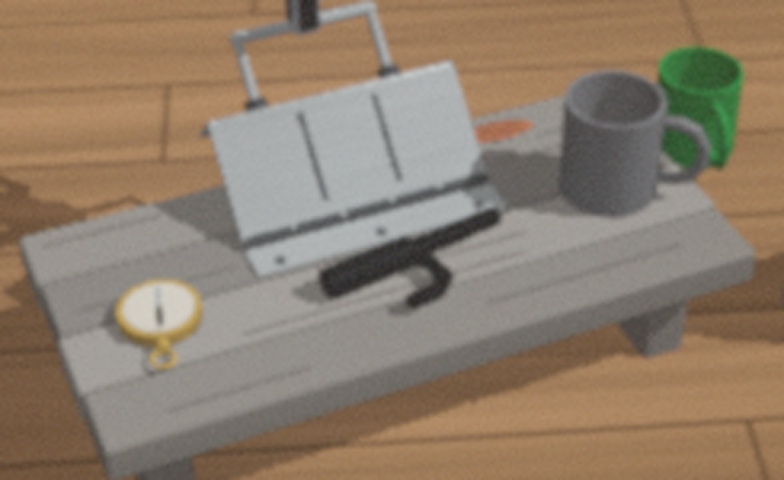

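View pics/topz7.png

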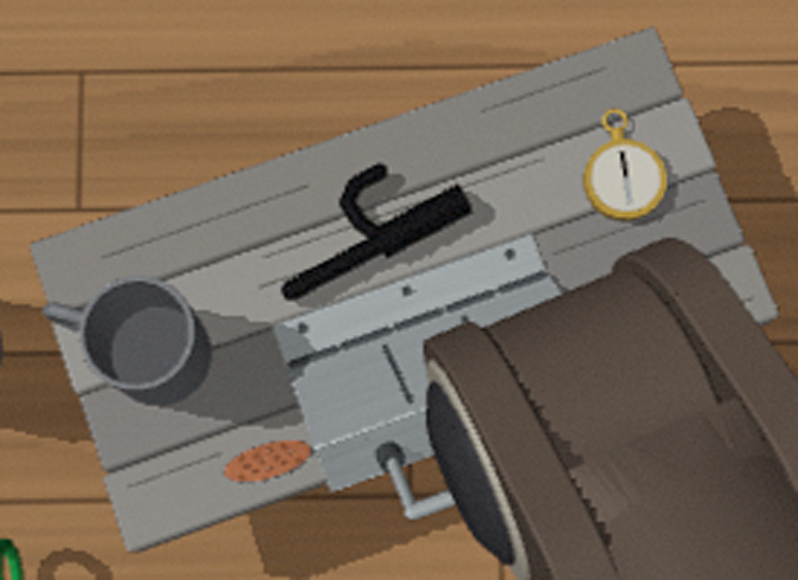

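```bash
python3 - <<'E'
from h import *
import pickle
np.set_printoptions(precision=4,suppress=True)
c=pickle.load(open("w7.pkl","rb"))
T=lambda u,v:((u+.5)/2.9-.5+150,(v+.5)/2.9-.5+80)
S=lambda u,v:((u+.5)/3.2-.5+145,(v+.5)/3.2-.5+150)
t=ray("top",T(310,450));s=ray("scene",S(450,63));w=ray("wrist",(406,62),c)
x=np.array([.945,.327,0]);H=np.array([.5171,.0382,.125])+.14*x
def th(p):
    d=p-H;F=-d@x;U=d[2];return F,U,np.degrees(np.arctan2(U,F)-np.arctan2(.002,.095))
for n,r in dict(tsw=[t,s,w],ts=[t,s],sw=[s,w],tw=[t,w]).items():
    p,e=tri(r);print(n,p,np.array(e),th(p))
# bow left corner: leg/bar joint
r=[ray("wrist",(286,153),c),ray("scene",S(371,8)),ray("top",T(411,512))]
for q in (r,r[:2],r[1:]):
    p,e=tri(q);d=p-H;F=-d@x;U=d[2];R=np.hypot(F,U)
    print("bow",p,np.array(e),F,U,R,np.degrees(np.arctan2(U,F)+np.arcsin(.022/R)))
E
```

```text
tsw [0.552  0.1553 0.191 ] [0.0044 0.002  0.0027] (np.float64(0.06875143650469139), np.float64(0.0659671723394254), np.float64(42.609973151606916))
ts [0.5507 0.1565 0.1904] [0.003 0.003] (np.float64(0.06958545240308275), np.float64(0.06540065243477061), np.float64(42.01825285826448))
sw [0.553  0.153  0.1919] [0.0002 0.0002] (np.float64(0.06848579081079179), np.float64(0.0668916485889672), np.float64(43.119293757284446))
tw [0.5541 0.1579 0.1806] [0.0031 0.0031] (np.float64(0.06591686029025906), np.float64(0.055583911728932095), np.float64(38.93296810185317))
bow [0.5095 0.0946 0.2183] [0.0012 0.0001 0.0012] 0.12870698946373704 0.09329848508572519 0.15896570842829533 43.89296346554175
bow [0.5102 0.094  0.2187] [0.0005 0.0005] 0.12828226754116895 0.09367271727255924 0.1588424317577922 44.09838654451244
bow [0.5089 0.0951 0.2178] [0.0005 0.0005] 0.1291523666908923 0.09275053180995949 0.15900627337589235 43.636865506467245
```

The kinematic check gives 45.0°, while rough triangulation gives 43–44°. I'll do a differential check of the plate corners against the shut picture.

```bash
python3 - <<'E'
import cv2,numpy as np
A=[]
for f,(u,v) in (("scene0",(200,170)),("scene7",(200,152))):
    a=cv2.imread(f"pics/{f}.png")[v:v+75,u:u+110]; A.append(cv2.resize(a,None,fx=7,fy=7,interpolation=cv2.INTER_CUBIC)[:, :])
cv2.imwrite("pics/z0.png",A[0]);cv2.imwrite("pics/z7.png",A[1])
E
```

```text
(no output)
```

View pics/z0.png

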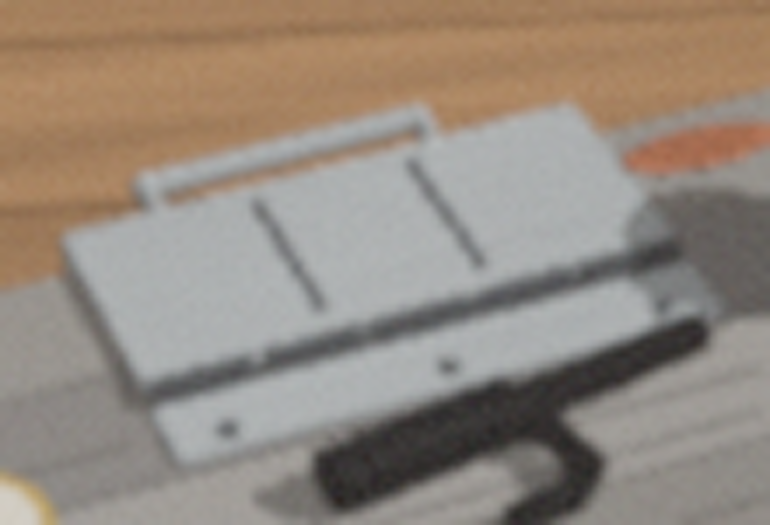

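View pics/z7.png

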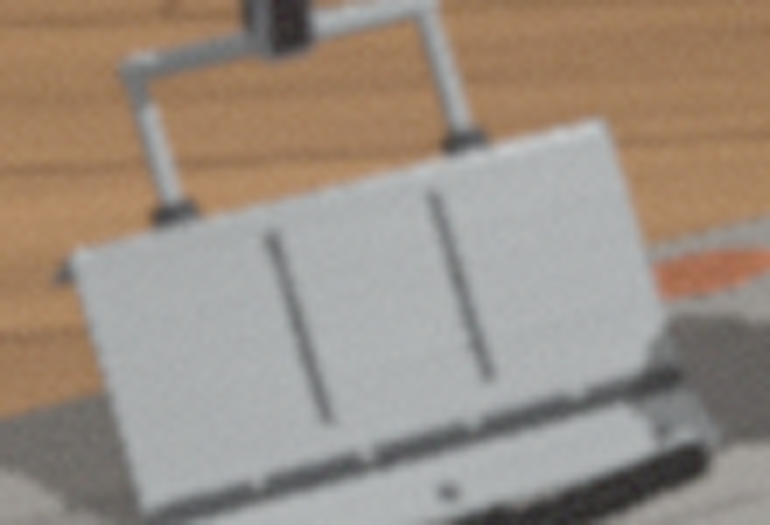

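```bash
python3 - <<'E'
from h import *
from scipy.optimize import minimize_scalar
c=ctrl.calibration("scene")
Z0=lambda u,v:((u+.5)/7-.5+200,(v+.5)/7-.5+170)
Z7=lambda u,v:((u+.5)/7-.5+200,(v+.5)/7-.5+152)
x=np.array([.945,.327,0]);x/=np.linalg.norm(x)
def proj(p):
    W=c["world_to_cam"];q=W[:3,:3]@p+W[:3,3];f=210/np.tan(np.radians(c["fov_y"]/2))
    return np.array([c["cx"]-f*q[0]/q[2],c["cy"]+f*q[1]/q[2]])
for zt in (.123,.127,.130):
  for a,b in (((62,236),(75,252)),((575,103),(606,120))):
    P=plane("scene",Z0(*a),zt,c);H=P+.095*x-np.array([0,0,.002])
    def pt(t):
        t=np.radians(t);return H-x*(.095*np.cos(t)-.002*np.sin(t))+np.array([0,0,.095*np.sin(t)+.002*np.cos(t)])
    b=np.array(Z7(*b))
    r=minimize_scalar(lambda t:np.sum((proj(pt(t))-b)**2),bounds=(20,70),method="bounded")
    print(zt,P,r.x,r.fun**.5,"dpx/deg",np.linalg.norm(proj(pt(46))-proj(pt(45))), (proj(pt(r.x))-b))
E
```

```text
0.123 [ 0.58624093 -0.04247833  0.123     ] 48.88421661546064 0.0719341770819801 dpx/deg 0.16379894337004772 [0.03634672 0.0620761 ]
0.123 [0.51999918 0.14747725 0.123     ] 43.922740132196004 0.3727490636413538 dpx/deg 0.2435728065997657 [0.22352963 0.29828907]
0.127 [ 0.59148124 -0.04202104  0.127     ] 48.54511152079498 0.00510168369580787 dpx/deg 0.16475774690330866 [0.00269602 0.00433113]
0.127 [0.52557534 0.14697141 0.127     ] 43.66281242211495 0.3228274888393561 dpx/deg 0.2449569717907462 [0.19653752 0.2561066 ]
0.13 [ 0.59541147 -0.04167807  0.13      ] 48.2767725764518 0.04451327630017203 dpx/deg 0.1654842138992058 [-0.02431521 -0.03728542]
0.13 [0.52975747 0.14659204 0.13      ] 43.46554450451811 0.2855692820351071 dpx/deg 0.24600543939288053 [0.17580135 0.22504155]
```

```bash
python3 - <<'E'
from h import *
import cv2,pickle
from scipy.optimize import brentq
x=np.array([.945,.327,0]);x/=np.linalg.norm(x)
for n in("w1","wrist7"):
    im=cv2.imread(f"pics/{n}.png")[40:180,320:520];cv2.imwrite(f"pics/z_{n}.png",cv2.resize(im,None,fx=4,fy=4,interpolation=cv2.INTER_CUBIC))
E
```

```text
(no output)
```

View pics/z_w1.png

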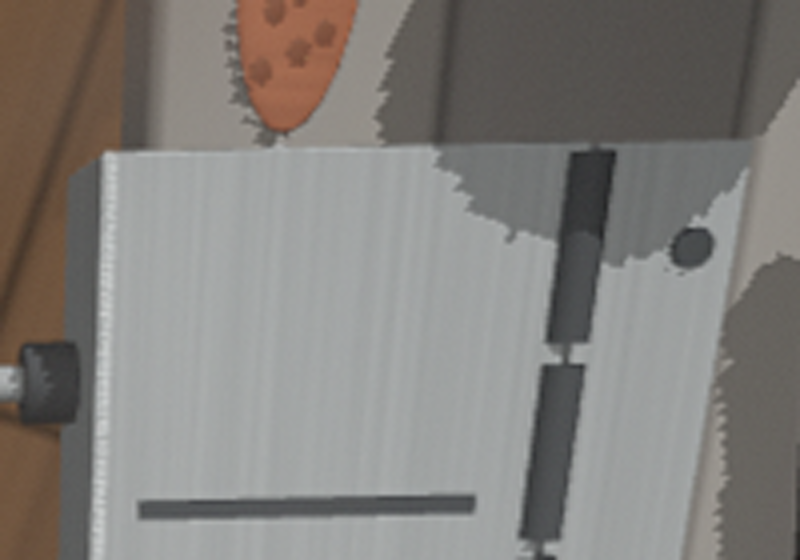

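View pics/z_wrist7.png

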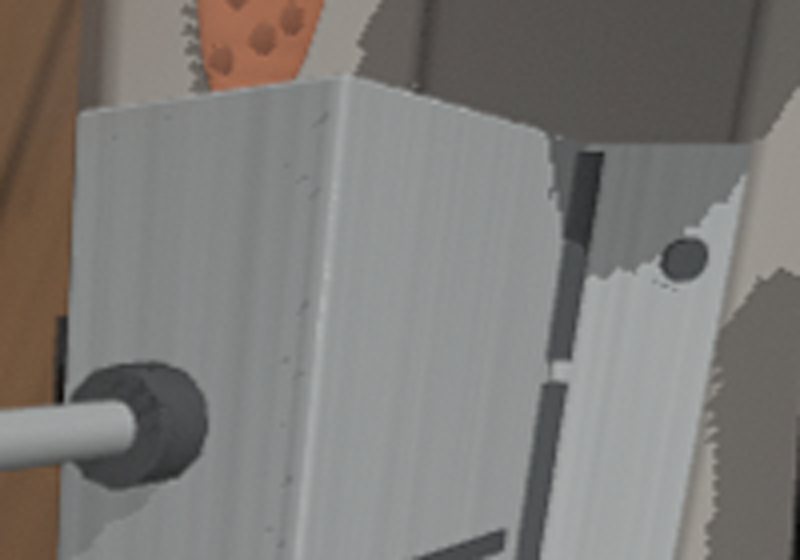

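```bash
python3 - <<'E'
from h import *
import pickle
from scipy.optimize import minimize_scalar
np.set_printoptions(precision=4,suppress=True)
x=np.array([.945,.327,0]);x/=np.linalg.norm(x)
_,c1=pickle.load(open("w1.pkl","rb"));c7=pickle.load(open("w7.pkl","rb"))
Z=lambda u,v:((u+.5)/4-.5+320,(v+.5)/4-.5+40)
def proj(p,c):
    W=np.array(c["world_to_cam"]);q=W[:3,:3]@p+W[:3,3];f=210/np.tan(np.radians(c["fov_y"]/2))
    return np.array([c["cx"]-f*q[0]/q[2],c["cy"]+f*q[1]/q[2]])
s1=plane("wrist",Z(691,247),.123,c1);s7=plane("wrist",Z(685,259),.123,c7);sh=(s1-s7);print("screw",s1,s7,"diff mm",sh*1e3)
for zt in (.124,.127,.130):
  P=plane("wrist",Z(105,153),zt,c1);hk=plane("wrist",Z(595,152),zt,c1);print(zt,P,"corner-hinge",(hk-P)@x)
  for corr in (0,1):
    H=P-corr*sh+.095*x-np.array([0,0,.002])
    def pt(t,u=.095,w=.002):
        t=np.radians(t);return H-x*(u*np.cos(t)-w*np.sin(t))+np.array([0,0,u*np.sin(t)+w*np.cos(t)])
    A,B=np.array(Z(347,76)),np.array(Z(78,113))
    r=minimize_scalar(lambda t:np.sum((proj(pt(t),c7)-A)**2),bounds=(20,70),method="bounded")
    r2=minimize_scalar(lambda t:np.sum((proj(pt(t,w=-.040),c7)-B)**2),bounds=(20,70),method="bounded")
    print(" ",corr,r.x,proj(pt(r.x),c7)-A,r2.x,proj(pt(r2.x,w=-.04),c7)-B,"px/deg",np.linalg.norm(proj(pt(46),c7)-proj(pt(45),c7)))
E
```

```text
screw [0.6446 0.166  0.123 ] [0.6449 0.1661 0.123 ] diff mm [-0.3334 -0.0865 -0.    ]
0.124 [0.5271 0.1462 0.124 ] corner-hinge 0.09514218938229069
  0 43.65264527777271 [-0.0763 -0.5474] 43.84265463407705 [-0.054  -0.1863] px/deg 3.377135599723377
  1 43.44957595527628 [-0.0557 -0.3983] 43.51115450257771 [0.003  0.0102] px/deg 3.3818817384002933
0.127 [0.5267 0.1457 0.127 ] corner-hinge 0.09399929783339618
  0 43.29712801404588 [-0.1098 -0.7777] 43.879332337052574 [-0.1108 -0.3811] px/deg 3.451382385779717
  1 43.09358828764753 [-0.0885 -0.6251] 43.548006981537974 [-0.053  -0.1809] px/deg 3.456309866269155
0.13 [0.5263 0.1452 0.13  ] corner-hinge 0.09285640628450177
  0 42.940428005597134 [-0.145  -1.0139] 43.91577108042735 [-0.1697 -0.582 ] px/deg 3.5289081328714182
  1 42.736404828761636 [-0.1229 -0.8577] 43.58462624001141 [-0.1111 -0.3781] px/deg 3.534027551629393
```

The wrist-camera differential check has about 3.4 px per degree, and its hinge distance and screw position agree with the known sizes. It gives about 43.5°, so I'll nudge up 1.5° along the arc.

Call:
carry_out:
  commands:
    - {"dx": 0.002, "dy": 0, "dz": -0.0025, "twist": 0, "hand": -1}
    - {"dx": 0.0035, "dy": 0, "dz": -0.0045, "twist": 0, "hand": -1}
    - {"dx": 0.0035, "dy": 0, "dz": -0.0045, "twist": 0, "hand": -1}
    - {"dx": 0.0035, "dy": 0, "dz": -0.0045, "twist": 0, "hand": -1}
    - {"dx": 0.0035, "dy": 0, "dz": -0.0045, "twist": 0, "hand": -1}
    - {"dx": 0.0035, "dy": 0, "dz": -0.0045, "twist": 0, "hand": -1}

```text
t: 8.6
ee_pos: [0.5304, 0.0424, 0.3885]
ee_rot: [[0.945, 0.326, 0.0], [0.326, -0.945, -0.0], [-0.0, 0.0, -1.0]]
wrist_force: [3.9, -1.6, -7.3]
opening: 0.082
```

```bash
python3 - <<'E'
from h import *
import cv2,pickle
np.set_printoptions(precision=4,suppress=True)
ang()
pickle.dump(ctrl.calibration("wrist"),open("w8.pkl","wb"))
cv2.imwrite("pics/wrist8.png",ctrl.read_camera("wrist")[:,:,::-1])
im=cv2.imread(f"pics/wrist8.png")[40:180,320:520];cv2.imwrite(f"pics/z_wrist8.png",cv2.resize(im,None,fx=4,fy=4,interpolation=cv2.INTER_CUBIC))
E
```

```text
t 8.6 F,U,R 0.12605415252510518 0.10093033156402145 0.16148244857706917 theta 46.5141123088714 u 0.1599768145652544 open 0.08229736399644551 f [ 3.9305 -1.5517 -7.3133] ee [0.5304 0.0424 0.3885] z [ 0.     -0.0002 -1.    ]
```

View pics/z_wrist8.png

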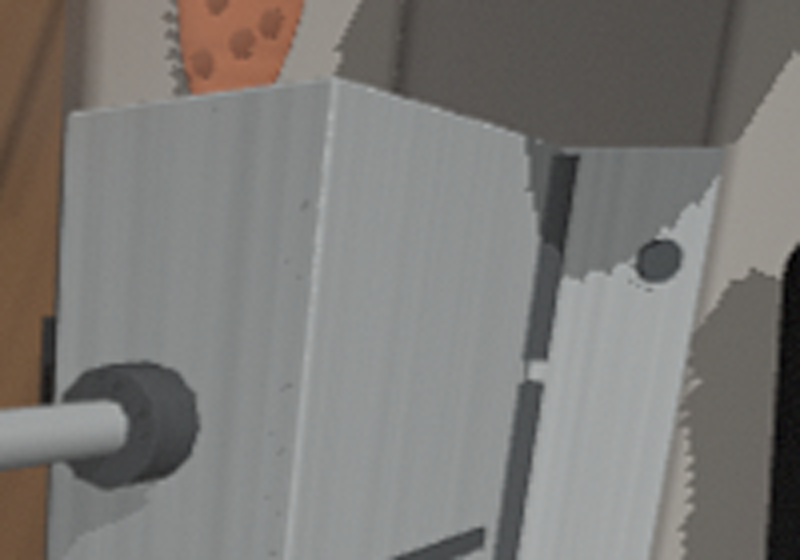

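Corner at (336,78), flange bottom corner at (66,115), screw at (659,260).

```bash
python3 - <<'E'
from h import *
import pickle
from scipy.optimize import minimize_scalar
np.set_printoptions(precision=4,suppress=True)
x=np.array([.945,.327,0]);x/=np.linalg.norm(x)
_,c1=pickle.load(open("w1.pkl","rb"));c7=pickle.load(open("w8.pkl","rb"))
Z=lambda u,v:((u+.5)/4-.5+320,(v+.5)/4-.5+40)
def proj(p,c):
    W=np.array(c["world_to_cam"]);q=W[:3,:3]@p+W[:3,3];f=210/np.tan(np.radians(c["fov_y"]/2))
    return np.array([c["cx"]-f*q[0]/q[2],c["cy"]+f*q[1]/q[2]])
s1=plane("wrist",Z(691,247),.123,c1);s7=plane("wrist",Z(659,260),.123,c7);sh=s1-s7;print(sh*1e3)
for zt in (.1245,.127):
    P=plane("wrist",Z(105,153),zt,c1)
    H=P-sh+.095*x-np.array([0,0,.002])
    def pt(t,u=.095,w=.002):
        t=np.radians(t);return H-x*(u*np.cos(t)-w*np.sin(t))+np.array([0,0,u*np.sin(t)+w*np.cos(t)])
    for q,w in ((Z(336,78),.002),(Z(66,115),-.04)):
        q=np.array(q);r=minimize_scalar(lambda t:np.sum((proj(pt(t,w=w),c7)-q)**2),bounds=(20,70),method="bounded");print(zt,r.x,proj(pt(r.x,w=w),c7)-q)
ang()
E
```

```text
[-0.2871 -0.103   0.    ]
0.1245 44.955910011917695 [-0.0376 -0.2809]
0.1245 44.947645951405654 [-0.0571 -0.2033]
0.127 44.674561342765855 [-0.0637 -0.4704]
0.127 45.00314853864445 [-0.1038 -0.369 ]
t 8.65 F,U,R 0.1260667020455579 0.10094805095639087 0.1615033199551562 theta 46.51521842805102 u 0.159997882350166 open 0.08944546332701005 f [ 2.9798 -2.5229 -9.0961] ee [0.5304 0.0424 0.3885] z [ 0.     -0.0002 -1.    ]
```

Vision now gives 44.7–45.0°. I'll hold for a second and check for drift and that the loose objects haven't moved.

Call:
carry_out:
  commands:
    - {"dx": 0, "dy": 0, "dz": 0, "twist": 0, "hand": -1}
    - {"dx": 0, "dy": 0, "dz": 0, "twist": 0, "hand": -1}
    - {"dx": 0, "dy": 0, "dz": 0, "twist": 0, "hand": -1}
    - {"dx": 0, "dy": 0, "dz": 0, "twist": 0, "hand": -1}
    - {"dx": 0, "dy": 0, "dz": 0, "twist": 0, "hand": -1}
    - {"dx": 0, "dy": 0, "dz": 0, "twist": 0, "hand": -1}
    - {"dx": 0, "dy": 0, "dz": 0, "twist": 0, "hand": -1}
    - {"dx": 0, "dy": 0, "dz": 0, "twist": 0, "hand": -1}
    - {"dx": 0, "dy": 0, "dz": 0, "twist": 0, "hand": -1}
    - {"dx": 0, "dy": 0, "dz": 0, "twist": 0, "hand": -1}

```text
t: 9.65
ee_pos: [0.5304, 0.0425, 0.3885]
ee_rot: [[0.945, 0.326, -0.0], [0.326, -0.945, -0.0], [-0.0, 0.0, -1.0]]
wrist_force: [4.0, -2.5, -7.5]
opening: 0.086
```

```bash
python3 - <<'E'
from h import *
import cv2
np.set_printoptions(precision=4,suppress=True)
ang(); print(ctrl.read_state()["joint_vel"])
w=ctrl.read_camera("wrist")[:,:,::-1];t=ctrl.read_camera("top")[:,:,::-1]
o=cv2.imread("pics/wrist8.png");print("wrist diff",np.abs(w.astype(int)-o)[40:180,320:520].mean())
t0=cv2.imread("pics/top0.png").astype(int);d=np.abs(t-t0).sum(2)
for n,(r,c) in dict(mug=((170,225),(165,225)),compass=((115,160),(345,385)),hook=((135,185),(245,315)),lure=((228,250),(225,258))).items(): print(n,d[r[0]:r[1],c[0]:c[1]].mean())
cv2.imwrite("pics/wrist9.png",w)
E
```

```text
t 9.65 F,U,R 0.12605471882047023 0.10093194834503497 0.1614839011593187 theta 46.51436364133108 u 0.15997828081846804 open 0.08570910275258214 f [ 4.02   -2.4646 -7.4951] ee [0.5304 0.0425 0.3885] z [-0.0001 -0.0001 -1.    ]
[ 0.0007 -0.0002 -0.0024  0.0017 -0.0005 -0.0007 -0.0001]
wrist diff 1.277297619047619
mug 27.765151515151516
compass 34.63944444444444
hook 29.426285714285715
lure 32.15426997245179
```

View pics/wrist9.png

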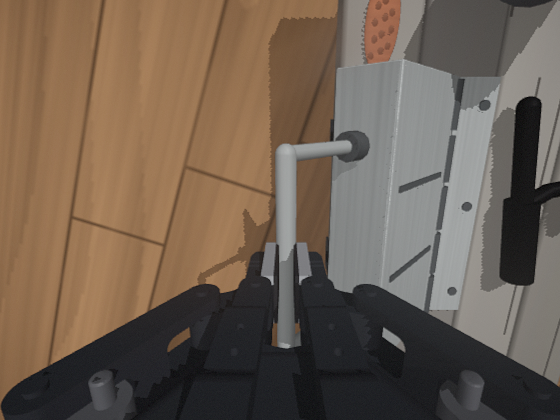

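The bar is steady: there was no change over 1 s, the bow is still between the pads, and the objects are where they were. Their picture differences are all at a similar, noise-like level, and the zoomed top view showed the same positions. Handing in.

```bash
python3 -c "
from station import ctrl
print(ctrl.hand_in())"
```

```text
the job is handed in; nothing more can be done
None
```

I gripped the bow from above, pulled it straight out to its stop, and swung the clip bar up to about 45° without letting go. I handed in at about 9.8 s with the gripper still holding it there. At the stop, the grip point was about 22 mm out and the wrist force rose to about 14 N, above the 8 N spring.

- **Angle:** the wrist-camera check gave 44.7–45.0°. Working it out from the arm's pose instead gave 46.5°. I trusted the camera and put the gap down to the bar slipping 2–4 mm along the pads. An earlier check with the scene camera was too coarse to settle it.
- **Steadiness:** arm pose and wrist picture did not change over the last second, with the grip closed on the bar and a steady wrist force of about 9 N.
- **Loose objects:** lure, mug, compass and boathook tip showed no movement in the zoomed top view at about 43.5°. In the last picture comparison they all differed by a similar, noise-like amount, which I took as no movement.

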